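Change over the live socket at a repair cafe

TASK

The cells are charged and the round time switch is next to be tested, but the two must never be live together: on the socket box, switch off the battery charger's socket, then switch on the time switch's socket. Each socket has its own rocker, in line in front of it, and is on when the end of the rocker nearer the socket is down; press the raised end lightly down with the fingertips until it snaps over. Leave the other two rockers as they are, pull or shift nothing that is plugged in or lying about, and draw the hand back clear.

Things in the scene. Friction and masses are not known exactly. Their poses are not given: they have to be found in the camera images.
- socket_box: Desktop box of four switched mains sockets, fixed, aluminium and grey plastic, 126 mm deep (x), 308 mm long (y), face 50 mm above the table. Origin on the table under its centre; z up, y along the row of four modules (72 mm apart), x from the row of rockers (robot's side) to the row of sockets. Each socket has its rocker in line with it, 72 mm in front of it.
- charger: Plug-in battery charger, a dark oblong block 86 x 52 mm and 30 mm high with two AA cells lying on top (their tops 39 mm above the face of the box), loose in its socket, 0.15 kg. Origin on the axis of its round plug, 15 mm below the face of the box; the block reaches 24 mm from that axis towards the rockers and 62 mm the other way.
- timer: Plug-in round time switch, a white disc 56 mm across with a toothed dial on top, its top 38 mm above the face of the box, loose in its socket, 0.11 kg. Origin on its axis, 15 mm below the face of the box.
- usb_charger: Plug-in phone charger, a small white block 42 x 40 mm with two slots on top, 28 mm high above the face of the box, loose in its socket, 0.06 kg. Origin on its plug's axis, 15 mm below the face. To be left alone.
- charger_rocker_mid (a point): Middle of the top of the rocker for the battery charger's socket: the bottom of its V, 3 mm above the face of the box. Axes as the box's: x points to its socket, z up; does not turn with the rocker. Rocker black, 28 mm long (x), 20 mm wide (y), each half 14 mm; white dash on the socket-side half.
- outlet_charger: The module of the battery charger's socket: grey, 122 mm (x) by 72 mm (y), with its round socket and its rocker. Origin under its centre, 22 mm below the face; socket axis at x = +33 mm, rocker middle at x = -39 mm.
- timer_rocker_mid (a point): Middle of the top of the rocker for the round time switch's socket: the bottom of its V, 3 mm above the face of the box. Axes as the box's: x points to its socket, z up; does not turn with the rocker. Rocker black, 28 mm long (x), 20 mm wide (y), each half 14 mm; white dash on the socket-side half.
- outlet_timer: The module of the round time switch's socket: grey, 122 mm (x) by 72 mm (y), with its round socket and its rocker. Origin under its centre, 22 mm below the face; socket axis at x = +33 mm, rocker middle at x = -39 mm.
- usb_rocker_mid (a point): Middle of the top of the rocker for the phone charger's socket (on at the start, stays on): the bottom of its V, 3 mm above the face of the box. Axes as the box's: x points to its socket, z up; does not turn with the rocker. Rocker black, 28 mm long (x), 20 mm wide (y), each half 14 mm; white dash on the socket-side half.
- outlet_usb: The module of the phone charger's socket (on at the start, stays on): grey, 122 mm (x) by 72 mm (y), with its round socket and its rocker. Origin under its centre, 22 mm below the face; socket axis at x = +33 mm, rocker middle at x = -39 mm.
- empty_rocker_mid (a point): Middle of the top of the rocker for the socket with nothing in it (off at the start, stays off): the bottom of its V, 3 mm above the face of the box. Axes as the box's: x points to its socket, z up; does not turn with the rocker. Rocker black, 28 mm long (x), 20 mm wide (y), each half 14 mm; white dash on the socket-side half.
- outlet_empty: The module of the socket with nothing in it (off at the start, stays off): grey, 122 mm (x) by 72 mm (y), with its round socket and its rocker. Origin under its centre, 22 mm below the face; socket axis at x = +33 mm, rocker middle at x = -39 mm.
- rocker_charger (a joint): Rocker of the battery charger's socket. 0 = off (robot-side end fully down), 0.4 = on (socket-side end fully down), rad; a spring snaps it over past 0.2. Its raised half slopes up from the middle to 8.5 mm above the face; the half that is down lies level, 3 mm above it. Pressing the raised end, 11 mm from the middle, takes about 4 N; that end goes down 5.5 mm to a firm stop.
- rocker_timer (a joint): Rocker of the round time switch's socket. 0 = off (robot-side end fully down), 0.4 = on (socket-side end fully down), rad; a spring snaps it over past 0.2. Its raised half slopes up from the middle to 8.5 mm above the face; the half that is down lies level, 3 mm above it. Pressing the raised end, 11 mm from the middle, takes about 4 N; that end goes down 5.5 mm to a firm stop.
- rocker_usb (a joint): Rocker of the phone charger's socket (on at the start, stays on). 0 = off (robot-side end fully down), 0.4 = on (socket-side end fully down), rad; a spring snaps it over past 0.2. Its raised half slopes up from the middle to 8.5 mm above the face; the half that is down lies level, 3 mm above it. Pressing the raised end, 11 mm from the middle, takes about 4 N; that end goes down 5.5 mm to a firm stop.
- rocker_empty (a joint): Rocker of the socket with nothing in it (off at the start, stays off). 0 = off (robot-side end fully down), 0.4 = on (socket-side end fully down), rad; a spring snaps it over past 0.2. Its raised half slopes up from the middle to 8.5 mm above the face; the half that is down lies level, 3 mm above it. Pressing the raised end, 11 mm from the middle, takes about 4 N; that end goes down 5.5 mm to a firm stop.
- charger_socket (a point): Centre of the mouth of the socket that holds the battery charger, on the face of the box (well 39 mm across, 16 mm deep).
- timer_socket (a point): Centre of the mouth of the socket that holds the time switch, on the face of the box (well 39 mm across, 16 mm deep).
- usb_socket (a point): Centre of the mouth of the socket that holds the phone charger, on the face of the box (well 39 mm across, 16 mm deep).
- multimeter: Orange multimeter lying on its back, 150 x 78 mm, 49 mm high with its dial, loose. Origin under its centre.
- cup: White paper cup, 72 mm across, 85 mm high, loose and very light. Origin under its centre.
- screwdriver: Screwdriver 170 mm long lying on the table between the robot and the box, loose. Origin near its middle, x along it.
- jar: Small glass jar with a steel cap, 52 mm across, 55 mm high, loose. Origin under its centre.
- luggage_scale: Black hand-held luggage scale, about 105 mm long with a 40 mm steel hook beyond, 28 mm high, loose. Origin under its body.
Things that resemble listed ones, but are neither listed nor needed, are in the scene too. Of the things like the charger, leave any that is brown; of the rest the larger one is meant. Leave any orange look-alike of the timer alone.

How it is judged:
On the way, in this order (a step that is already met when the one before it is completed fails the run):
1. the battery charger's socket is switched off (value of joint rocker_charger below 0.05 rad and value of joint rocker_timer below 0.2 rad), for 0.2 s.
2. then the time switch's socket is switched on (value of joint rocker_timer above 0.35 rad and value of joint rocker_charger below 0.05 rad), for 0.2 s.
At the end, for the whole second after the job is handed in: The battery charger's rocker is off (under 0.05 rad), the time switch's is on (over 0.35), the phone charger's is still on and the empty socket's still off; the three plugged-in things sit at rest in their sockets, within 4 mm of fully home and upright within 0.06 rad (all of step 2 and value of joint rocker_usb above 0.35 rad and value of joint rocker_empty below 0.05 rad and distance between charger and charger_socket below 0.019 m and angle between each of charger, timer, usb_charger's own z axis and vertical below 0.06 rad and linear speed of each of charger, timer, usb_charger below 0.02 m/s and distance between timer and timer_socket below 0.019 m and distance between usb_charger and usb_socket below 0.019 m); the robot touches nothing.
It fails at once if the battery charger and the time switch are live together (value of joint each of rocker_charger, rocker_timer above 0.2 rad).
It fails at once if another rocker is pressed (more than 2 N) or switched (value of joint rocker_usb below 0.25 rad or value of joint rocker_empty above 0.15 rad or contact force between the fingers and outlet_usb above 2 N or contact force between the fingers and outlet_empty above 2 N).
It fails at once if a rocker is pressed hard (over 40 N) instead of lightly (contact force between the fingers and outlet_charger above 40 N or contact force between the fingers and outlet_timer above 40 N).
It fails at once if something plugged in is pulled out, lifted or shifted by more than 6 mm (distance of any of charger, timer, usb_charger from where it was at the start of the episode above 0.006 m).
It fails at once if a loose thing on the table is shifted by more than 10 mm or lifted (distance of any of multimeter, cup, screwdriver, jar, luggage_scale from where it was at the start of the episode above 0.01 m).
It also fails if it takes over 35 s, if anything falls off the work surface, if the arm or the gripper's body presses on something with over 40 N, if the wrist force passes 120 N, or if a joint passes its speed limit or range.

ROBOT

A 6-joint arm with a two-finger parallel gripper is mounted at the origin on the work surface. World frame = base frame: x ahead of the robot, y to its left, z up, the work surface at z = 0. Lengths are in m, angles in rad, forces in N, time in s.
With the tool pointing down it reaches from about 0.35 to 0.775 m from the base axis. Payload 7.3 kg.
Tool frame: the origin (TCP) lies at the very end of the fingers, on their centre line; the grasp point (between the pads) lies 19 mm behind it; z points along the fingers, y is the direction in which the jaws open and shut (so a half turn about z gives the same grasp; the last joint's range is limited). The gripper opens to 92 mm and grips with 3 to 60 N. Pads are 19 mm wide; open, the fingers measure 130 mm over their backs; the gripper's body (75 mm by 190 mm) begins 47 mm behind the grasp point.
Start: joints at [-1.373, 0.342, 1.524, -0, 1.275, -0.146], TCP at [0.177, -0.494, 0.227] pointing down, gripper open.
Joint ranges: [-2.53, 2.53], [-0.77, 2.02], [0.04, 2.7], [-1, 4.14], [0.28, 2.66], [-3.11, 3.11]. Speed limits (rad/s): [2.57, 2.57, 3.14, 3.14, 3.14, 3.14].

INTERFACE

Orientations are given as [roll, pitch, yaw] about the fixed x, y, z axes, in that order (R = Rz(yaw) Ry(pitch) Rx(roll)).
In Python, from cell import robot gives the robot as it stands. The module is installed in compiled form; this text tells all that it offers.
- The arm moves only by the tool carry_out, never from a script. Its argument "series" is a list of rows, each an object with "jaw": the opening in per cent of the stroke, from 0 (shut) to 100 (fully open); "travel": the shift along the tool's x, y, z in units of 60 mm (1.0 is 60 mm), a list of three; "twist": the turn about the tool's z in units of 6 degrees (1.0 is 6 degrees). A call has 1 to 8 rows; each row shifts and turns the commanded pose from where the row before left it, along the tool's axes as they then stand; what a row does not reach is not made up. A row lasts 1/8 s, in which the tool goes at most 62.5 mm and 10.7 degrees, less where a joint would pass 70% of its speed; a pose out of reach is approached as far as the arm can. A call is refused whole if a number of a shift passes 1 or a number of a turn 1, either way. A call with a gripper value outside its range is refused whole. The fingers move at their own pace and stop on an object; "squeeze" is the grip in N (left out, the last holds). Time passes only in rows, so rows that do not move let the fingers close. It gives the time, the measured TCP pose, the force and the opening at its end, in the units of the state.
- robot.observe(): the state, without advancing time (a new reading comes with each control period).
- robot.read_camera(name): name is "side" or "top"; returns the picture (420x560x3 uint8, blue, green, red); there is no depth.
- robot.calibration(name): a dict with "intrinsics" (3x3 intrinsics, pixels), "k1" (the pictures are not rectified: a ray, as slopes to the right and down, at radius r is drawn at 1 + k1 r^2 times it, then the intrinsics apply), "cam_to_world" (4x4, takes a point from camera to world coordinates). Camera axes: x right, y up, looking along -z (the intrinsics and any distortion apply to the point x, -y, -z); pixel columns grow to the right and rows downward; lengths in m; the calibration is good to about 2 mm. A picture is of the moment at which its call begins. calibration takes no time and is no camera call.
- robot.hand_in(): hands the job in, once; it reports no verdict.
Trained networks look in the newest picture that a camera, given by its name, has taken for a name from the list of things; names that differ only in an ending like _2 or _b are one class to them, and where a whole thing is asked for, a point or a joint stands for the part that bears it (a point fixed in the world has none). Each returns a list of dicts, best first, with "score" (0 to 1); they miss things now and then, are a little off and sometimes report something else, mostly with a low value. They report only what shows in the picture. A call takes as long as a camera call. They do not tell look-alikes from the thing itself.
- robot.regions_of(camera, query): "pixels" (420x560 bool, what is visible of it) and "xy" ([column, row] in pixels, amid what is visible of it).
The state is a dict: "time": time; "qpos": joint angles; "qvel": joint speeds; "joint_efforts": joint torques, N m; "tool_pos": TCP position; "tool_rot": TCP orientation; "contact_force": force on the tool from outside, world axes, zero at the start; "torque": the same for the moment, N m; "opening": finger opening in m.
Only numpy, scipy, OpenCV 4.12 (cv2) and the standard library are available. Lean on these libraries where they do the work, as an engineer would, in place of code of your own. Each camera call takes 0.05 s, during which the arm holds its last target. There are 200 camera calls.

## Working session

There is one attempt and no reset: what is moved stays moved. The work goes in short steps, Python scripts to look and compute and a tool call to move; the robot and the scene stay as the last step left them, time stands still between calls to the robot, and variables do not carry over. Pictures are saved under pics/ and viewed, about 8 in all and at most 12, crops included, and the job is handed in when it is done.

Besides the shell and the picture viewer there is one more tool, called after "Emit:" as name(argument=value, ...) on one line, values as JSON. carry_out: Moves the arm, as the interface text tells. Its arguments: {"type":"object","properties":{"series":{"type":"array"},"squeeze":{"type":"number"}},"required":["series"]}

```bash
mkdir -p pics; cat > h.py <<'E'
import numpy as np, cv2
from cell import robot
def ray(cam,px):
    c=robot.calibration(cam);K=np.array(c["intrinsics"]);k=c["k1"];T=np.array(c["cam_to_world"])
    d=np.array([(px[0]-K[0,2])/K[0,0],(px[1]-K[1,2])/K[1,1]]);u=d.copy()
    for _ in range(30): u=d/(1+k*(u@u))
    return T[:3,3],T[:3,:3]@np.array([u[0],-u[1],-1])
def at(cam,px,z):
    o,d=ray(cam,px);return o+d*(z-o[2])/d[2]
def proj(cam,P):
    c=robot.calibration(cam);K=np.array(c["intrinsics"]);T=np.array(c["cam_to_world"])
    p=T[:3,:3].T@(np.array(P)-T[:3,3]);u=np.array([p[0],-p[1]])/-p[2];u=u*(1+c["k1"]*(u@u))
    return np.array([K[0,0]*u[0]+K[0,2],K[1,1]*u[1]+K[1,2]])
E
python3 - <<'E'
from h import *
for n in("top","side"):
    im=robot.read_camera(n);cv2.imwrite(f"pics/{n}0.png",im)
    print(n,np.round(np.array(robot.calibration(n)["cam_to_world"])[:3,3],3))
    for q,z in(("charger",.08),("timer",.088),("usb_charger",.078),("rocker_charger",.053),("outlet_empty",.05),("socket_box",.05)):
        for r in robot.regions_of(n,q):
            print(q,round(r["score"],2),np.round(r["xy"]),r["pixels"].sum(),np.round(at(n,r["xy"],z),3))
print(robot.observe())
E
```

```text
top [0.507 0.011 0.939]
charger 0.94 [289. 156.] 405 [ 0.722 -0.006  0.08 ]
charger 0.84 [261. 194.] 910 [0.635 0.054 0.08 ]
charger 0.59 [222. 155.] 780 [0.723 0.144 0.08 ]
timer 0.86 [347. 148.] 516 [ 0.74  -0.136  0.088]
timer 0.7 [326. 204.] 528 [ 0.613 -0.088  0.088]
usb_charger 0.59 [252. 223.] 450 [0.57  0.072 0.078]
usb_charger 0.55 [360. 206.] 330 [ 0.611 -0.166  0.078]
outlet_empty 0.8 [294. 220.] 1773 [ 0.58  -0.021  0.05 ]
socket_box 0.86 [381. 220.] 476 [ 0.582 -0.219  0.05 ]
side [0.128 0.961 0.751]
charger 0.66 [265. 221.] 802 [0.62 0.07 0.08]
charger 0.65 [241. 214.] 222 [0.685 0.064 0.08 ]
charger 0.63 [208. 250.] 904 [0.678 0.217 0.08 ]
charger 0.57 [294. 234.] 609 [0.536 0.091 0.08 ]
timer 0.59 [259. 186.] 389 [ 0.701 -0.057  0.088]
usb_charger 0.57 [310. 179.] 251 [ 0.603 -0.156  0.078]
usb_charger 0.32 [292. 237.] 730 [0.536 0.1   0.078]
rocker_charger 0.52 [302. 230.] 61 [0.542 0.034 0.053]
outlet_empty 0.7 [303. 213.] 737 [ 0.573 -0.04   0.05 ]
outlet_empty 0.54 [356. 218.] 304 [ 0.446 -0.067  0.05 ]
socket_box 0.67 [287. 244.] 1362 [0.552 0.094 0.05 ]
{'time': 0.7, 'qpos': array([-1.37300177e+00,  3.41986447e-01,  1.52411636e+00, -1.88721910e-05,
        1.27536223e+00, -1.45981800e-01]), 'qvel': array([ 0.00025353,  0.00069677, -0.00021129,  0.00049276,  0.0005536 ,
       -0.00031434]), 'joint_efforts': array([-1.78707360e-03, -4.31023657e+01, -2.44447660e+01,  7.15616299e-02,
        4.82586503e-02, -4.64830649e-06]), 'tool_pos': array([ 0.17697748, -0.49429483,  0.22674183]), 'tool_rot': array([3.14146902e+00, 3.64268772e-05, 3.43781845e-01]), 'contact_force': array([ 0.7189858 , -0.57596981,  0.16348078]), 'torque': array([-0.03768919, -0.00292226,  0.03571696]), 'opening': 0.09193702655723328}
```

View pics/top0.png

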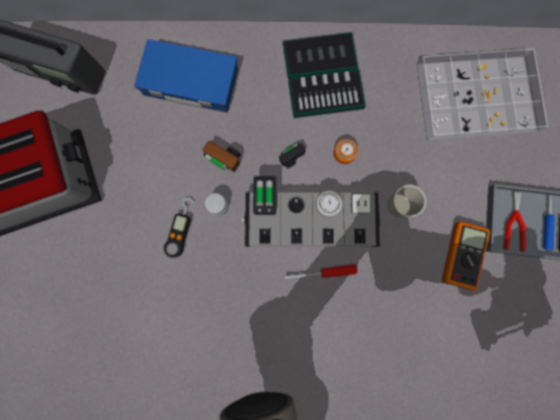

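View pics/side0.png

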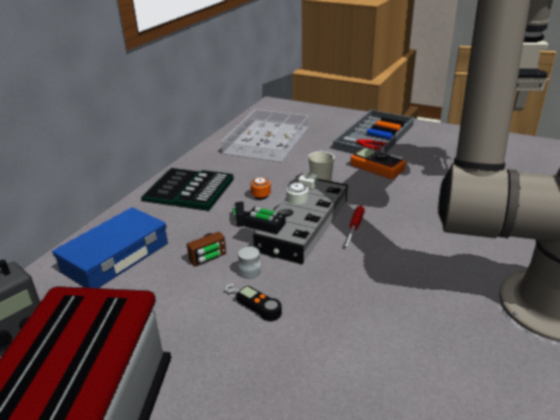

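The top view shows the box at columns 246–379, rows 192–246. From left to right it holds the charger (264), empty socket (297), white timer (329) and USB charger (361), with rockers along row ~236. Next I'll zoom in on the rockers and fit the box pose.

```bash
python3 - <<'E'
from h import *
im=cv2.imread("pics/top0.png");c=im[180:285,235:390];cv2.imwrite("pics/z.png",cv2.resize(c,None,fx=5,fy=5,interpolation=cv2.INTER_CUBIC))
b=im.max(2)
for x0 in(256,288,320,352):
    s=b[226:246,x0:x0+18];m=(s<45).astype(np.uint8)
    n,l,st,ce=cv2.connectedComponentsWithStats(m);i=1+st[1:,4].argmax()
    p=ce[i]+[x0,226];print(st[i],p.round(1),at("top",p,.055).round(4))
for r in robot.regions_of("top","outlet_timer")+robot.regions_of("top","timer_rocker_mid")+robot.regions_of("top","rocker_timer"): print(r["score"],r["xy"],r["pixels"].sum(),at("top",r["xy"],.05).round(3))
for p in((246,192.5),(379,192.5),(246,246),(379,246)):print(at("top",p,.05).round(4))
E
```

```text
[ 5  4  9 13 90] [264.9 236.5] [0.5419 0.0447 0.055 ]
[ 4  3  9 13 88] [296.3 235.7] [ 0.5447 -0.0261  0.055 ]
[ 4  3  9 13 97] [327.9 235.7] [ 0.5456 -0.0975  0.055 ]
[  3   3  10  14 134] [359.5 235.7] [ 0.5468 -0.1688  0.055 ]
0.62 [324.9, 227.1] 1257 [ 0.565 -0.091  0.05 ]
0.81 [325.4, 226.1] 1191 [ 0.568 -0.092  0.05 ]
0.16 [358.6, 226.6] 1243 [ 0.568 -0.168  0.05 ]
0.62 [376.5, 221.3] 462 [ 0.58  -0.209  0.05 ]
0.45 [327.0, 234.7] 113 [ 0.548 -0.096  0.05 ]
[0.6423 0.0904 0.05  ]
[ 0.6469 -0.2156  0.05  ]
[0.5199 0.0874 0.05  ]
[ 0.5242 -0.2141  0.05  ]
```

View pics/z.png

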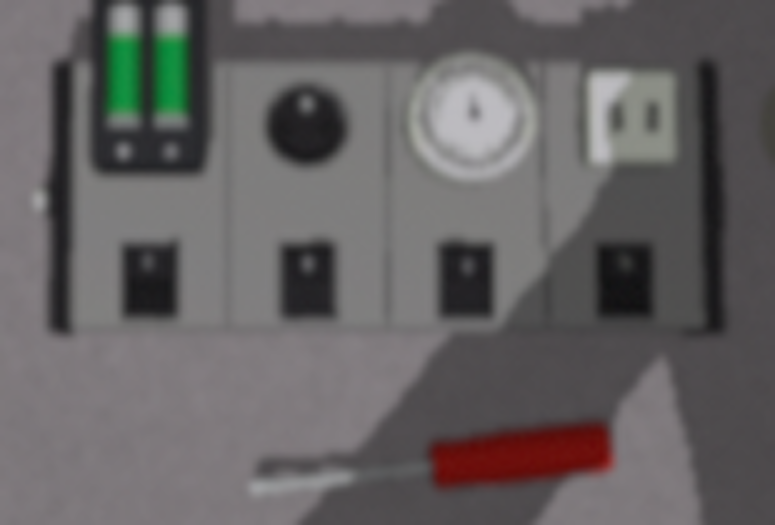

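Emit:
carry_out(series=[{"jaw": 0, "travel": [0, 0, 0], "twist": 0.8}, {"jaw": 0, "travel": [0, 0, 0], "twist": 0.8}, {"jaw": 0, "travel": [0, 0, 0], "twist": 0.8}, {"jaw": 0, "travel": [0, 0, 0], "twist": 0.7}, {"jaw": 0, "travel": [0, 0, 0], "twist": 0}], squeeze=5)

```text
time: 1.48
tool_pos: [0.177, -0.4943, 0.2268]
tool_rot: [3.141, -0.0, 0.02]
contact_force: [0.7, -0.4, 0.0]
opening: 0.0462
```

Emit:
carry_out(series=[{"jaw": 0, "travel": [0.5, -0.74, 0], "twist": 0}, {"jaw": 0, "travel": [0.5, -0.74, 0], "twist": 0}, {"jaw": 0, "travel": [0.5, -0.74, 0], "twist": 0}, {"jaw": 0, "travel": [0.5, -0.74, 0], "twist": 0}, {"jaw": 0, "travel": [0.5, -0.74, 0], "twist": 0}, {"jaw": 0, "travel": [0.5, -0.74, 0], "twist": 0}, {"jaw": 0, "travel": [0.5, -0.74, 0], "twist": 0}, {"jaw": 0, "travel": [0.5, -0.74, 0], "twist": 0}])

```text
time: 2.48
tool_pos: [0.411, -0.133, 0.227]
tool_rot: [3.141, -0.001, 0.021]
contact_force: [1.5, 0.4, 1.0]
opening: 0.0007
```

Emit:
carry_out(series=[{"jaw": 0, "travel": [0.5, -0.74, 0], "twist": 0}, {"jaw": 0, "travel": [0.5, -0.74, 0], "twist": 0}, {"jaw": 0, "travel": [0.5, -0.74, 0.4], "twist": 0}, {"jaw": 0, "travel": [0.6, -0.7, 0.4], "twist": 0}, {"jaw": 0, "travel": [0, 0, 0.5], "twist": 0}, {"jaw": 0, "travel": [0, 0, 0], "twist": 0}])

```text
time: 3.22
tool_pos: [0.5312, 0.0436, 0.1466]
tool_rot: [-3.141, 0.005, 0.022]
contact_force: [-0.1, 0.2, 0.2]
opening: 0.0005
```

Emit:
carry_out(series=[{"jaw": 0, "travel": [0, 0, 0.6], "twist": 0}, {"jaw": 0, "travel": [0, 0, 0.6], "twist": 0}, {"jaw": 0, "travel": [0, 0, 0], "twist": 0}])

```text
time: 3.6
tool_pos: [0.5315, 0.0424, 0.0761]
tool_rot: [-3.141, 0.004, 0.019]
contact_force: [0.4, 0.1, -0.1]
opening: 0.0005
```

```bash
python3 - <<'E'
from h import *
im=robot.read_camera("side");t=robot.observe()["tool_pos"];print(t,proj("side",t))
mids=[(.5425,.0445,.053),(.5445,-.0265,.053),(.546,-.0975,.053),(.547,-.1685,.053)]
x0,y0=230,150;c=cv2.resize(im[y0:y0+115,x0:x0+150],None,fx=5,fy=5,interpolation=cv2.INTER_CUBIC)
for m in mids+[t]:
    p=(proj("side",m)-[x0,y0]+.5)*5;cv2.circle(c,tuple(int(v) for v in p),2,(0,0,255),-1)
cv2.imwrite("pics/s1.png",c)
E
```

```text
[0.53286913 0.04243354 0.07765052] [304.36853223 224.11500091]
```

View pics/s1.png

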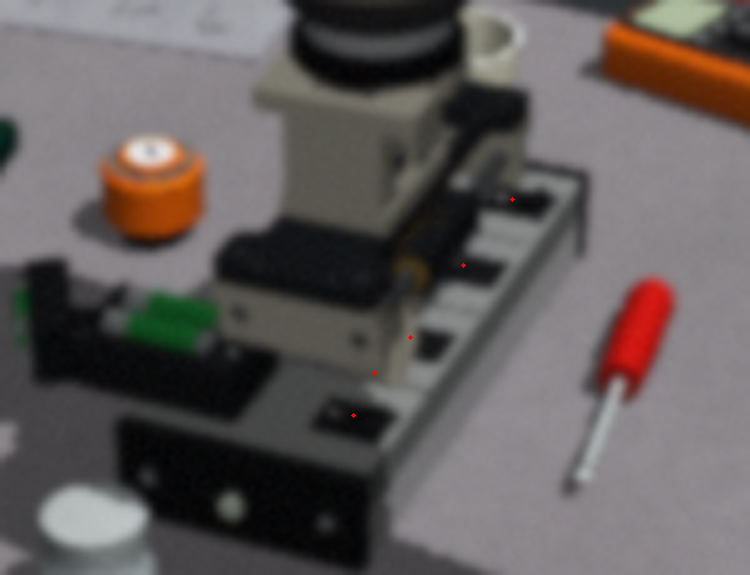

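```bash
python3 - <<'E'
from h import *
for z in(.077,.143):
  for y in(.0,.019,.095):
    for x in(-.0375,-.0095,0,.0095,.0375): print(z,y,x,((proj("side",(.532+x,.0425+y,z))-[230,150]+.5)*5).round())
im=robot.read_camera("top");c=cv2.resize(im[180:285,235:390],None,fx=5,fy=5,interpolation=cv2.INTER_CUBIC)
p=(proj("top",(.532,.0425,.077))-[235,180]+.5)*5;print(p);cv2.circle(c,tuple(int(v) for v in p),3,(0,0,255),-1)
cv2.imwrite("pics/t1.png",c);print(robot.observe()["tool_pos"])
E
```

```text
0.077 0.0 -0.0375 [453. 393.]
0.077 0.0 -0.0095 [395. 379.]
0.077 0.0 0 [376. 375.]
0.077 0.0 0.0095 [357. 370.]
0.077 0.0 0.0375 [301. 357.]
0.077 0.019 -0.0375 [436. 416.]
0.077 0.019 -0.0095 [378. 401.]
0.077 0.019 0 [359. 396.]
0.077 0.019 0.0095 [340. 392.]
0.077 0.019 0.0375 [283. 378.]
0.077 0.095 -0.0375 [367. 510.]
0.077 0.095 -0.0095 [307. 494.]
0.077 0.095 0 [287. 489.]
0.077 0.095 0.0095 [266. 483.]
0.077 0.095 0.0375 [208. 468.]
0.143 0.0 -0.0375 [455. 268.]
0.143 0.0 -0.0095 [396. 255.]
0.143 0.0 0 [376. 250.]
0.143 0.0 0.0095 [356. 246.]
0.143 0.0 0.0375 [299. 233.]
0.143 0.019 -0.0375 [438. 289.]
0.143 0.019 -0.0095 [378. 276.]
0.143 0.019 0 [358. 271.]
0.143 0.019 0.0095 [338. 266.]
0.143 0.019 0.0375 [280. 253.]
0.143 0.095 -0.0375 [366. 380.]
0.143 0.095 -0.0095 [304. 365.]
0.143 0.095 0 [283. 360.]
0.143 0.095 0.0095 [263. 354.]
0.143 0.095 0.0375 [202. 340.]
[154.98625442 305.41252541]
[0.53375072 0.04246856 0.07853256]
```

View pics/t1.png

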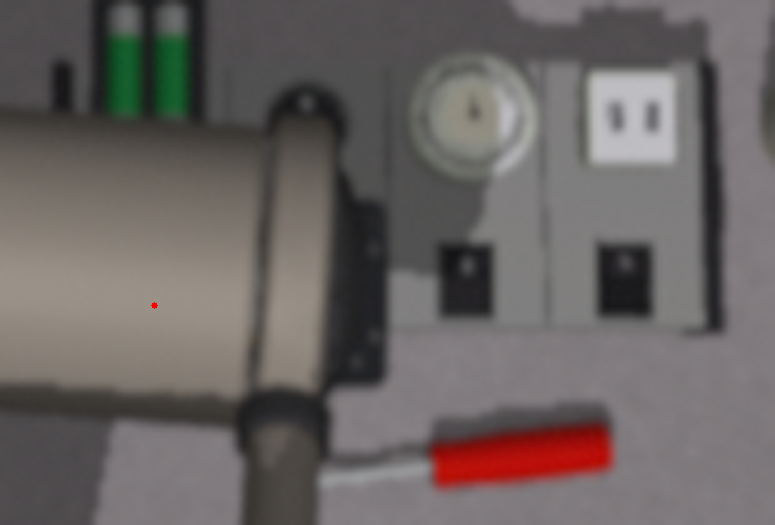

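The side picture fits the predicted tip (crop ~(376,375)) and rocker positions. The top view is blocked by the arm. I'll press down in small steps and watch the force.

Emit:
carry_out(series=[{"jaw": 0, "travel": [0, 0, 0.1], "twist": 0}, {"jaw": 0, "travel": [0, 0, 0.1], "twist": 0}, {"jaw": 0, "travel": [0, 0, 0], "twist": 0}, {"jaw": 0, "travel": [0, 0, 0], "twist": 0}])

```text
time: 4.2
tool_pos: [0.5328, 0.043, 0.0648]
tool_rot: [3.141, -0.0, 0.019]
contact_force: [1.0, 0.0, -1.2]
opening: 0.0006
```

Emit:
carry_out(series=[{"jaw": 0, "travel": [0, 0, 0.05], "twist": 0}, {"jaw": 0, "travel": [0, 0, 0], "twist": 0}])

```text
time: 4.45
tool_pos: [0.5326, 0.043, 0.0615]
tool_rot: [3.142, 0.0, 0.019]
contact_force: [-0.1, 0.1, -0.3]
opening: 0.0008
```

Emit:
carry_out(series=[{"jaw": 0, "travel": [0, 0, 0.04], "twist": 0}, {"jaw": 0, "travel": [0, 0, 0], "twist": 0}])

```text
time: 4.7
tool_pos: [0.5326, 0.043, 0.0591]
tool_rot: [3.142, 0.0, 0.019]
contact_force: [1.0, 0.2, 0.2]
opening: 0.0005
```

Emit:
carry_out(series=[{"jaw": 0, "travel": [0, 0, 0.03], "twist": 0}, {"jaw": 0, "travel": [0, 0, 0], "twist": 0}])

```text
time: 4.95
tool_pos: [0.5327, 0.043, 0.0577]
tool_rot: [3.141, -0.0, 0.019]
contact_force: [-0.9, 0.2, 2.9]
opening: 0.0008
```

Emit:
carry_out(series=[{"jaw": 0, "travel": [0, 0, 0.03], "twist": 0}, {"jaw": 0, "travel": [0, 0, 0], "twist": 0}])

```text
time: 5.2
tool_pos: [0.5328, 0.043, 0.0554]
tool_rot: [3.142, -0.0, 0.019]
contact_force: [0.1, 0.0, -0.2]
opening: 0.0006
```

Emit:
carry_out(series=[{"jaw": 0, "travel": [0, 0, 0.03], "twist": 0}, {"jaw": 0, "travel": [0, 0, 0], "twist": 0}])

```text
time: 5.45
tool_pos: [0.5327, 0.043, 0.0536]
tool_rot: [3.142, 0.0, 0.019]
contact_force: [0.6, -0.7, 0.2]
opening: 0.0005
```

Emit:
carry_out(series=[{"jaw": 0, "travel": [0, 0, 0.02], "twist": 0}, {"jaw": 0, "travel": [0, 0, 0], "twist": 0}])

```text
time: 5.7
tool_pos: [0.5329, 0.043, 0.0533]
tool_rot: [3.141, -0.001, 0.019]
contact_force: [-1.9, 0.2, 7.2]
opening: 0.0004
```

Emit:
carry_out(series=[{"jaw": 0, "travel": [0, 0, -0.3], "twist": 0}, {"jaw": 0, "travel": [0, 0, -0.5], "twist": 0}, {"jaw": 0, "travel": [0.09, 0.59, 0], "twist": 0}, {"jaw": 0, "travel": [0.09, 0.59, 0], "twist": 0}, {"jaw": 0, "travel": [0.09, 0.59, 0], "twist": 0}, {"jaw": 0, "travel": [0.09, 0.58, 0], "twist": 0}, {"jaw": 0, "travel": [0, 0, 0], "twist": 0}, {"jaw": 0, "travel": [0, 0, 0], "twist": 0}])

```text
time: 6.7
tool_pos: [0.5567, -0.0971, 0.1005]
tool_rot: [-3.141, 0.001, 0.019]
contact_force: [-0.6, -0.0, 0.3]
opening: 0.0002
```

```bash
python3 - <<'E'
from h import *
im=robot.read_camera("side")
x0,y0=250,160;c=cv2.resize(im[y0:y0+100,x0:x0+130],None,fx=6,fy=6,interpolation=cv2.INTER_CUBIC)
cv2.imwrite("pics/s2.png",c);print(robot.observe()["tool_pos"])
E
```

```text
[ 0.55675792 -0.09668741  0.1005495 ]
```

View pics/s2.png

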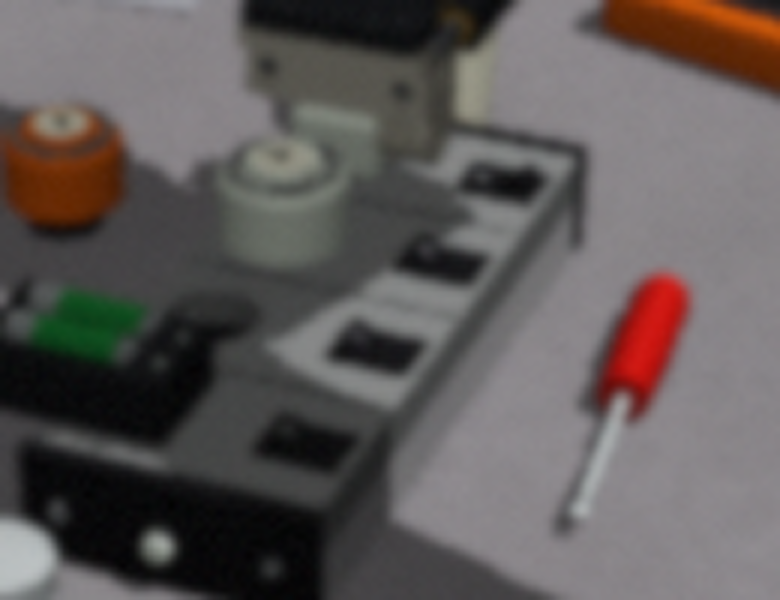

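The charger rocker at (305,440) now matches the two off rockers at (375,348) and (440,258), and USB at (500,183) is tilted the other way. Now the timer rocker's socket-side end.

Emit:
carry_out(series=[{"jaw": 0, "travel": [0, 0, 0.3], "twist": 0}, {"jaw": 0, "travel": [0, 0, 0.2], "twist": 0}, {"jaw": 0, "travel": [0, 0, 0.1], "twist": 0}, {"jaw": 0, "travel": [0, 0, 0], "twist": 0}, {"jaw": 0, "travel": [0, 0, 0], "twist": 0}])

```text
time: 7.38
tool_pos: [0.5574, -0.0975, 0.0651]
tool_rot: [3.141, -0.001, 0.019]
contact_force: [-0.5, 0.5, 0.2]
opening: 0.0002
```

Emit:
carry_out(series=[{"jaw": 0, "travel": [0, 0, 0.05], "twist": 0}, {"jaw": 0, "travel": [0, 0, 0], "twist": 0}])

```text
time: 7.62
tool_pos: [0.557, -0.0976, 0.0617]
tool_rot: [3.142, 0.0, 0.019]
contact_force: [-0.5, -0.7, 0.0]
opening: 0.0004
```

Emit:
carry_out(series=[{"jaw": 0, "travel": [0, 0, 0.05], "twist": 0}, {"jaw": 0, "travel": [0, 0, 0], "twist": 0}])

```text
time: 7.88
tool_pos: [0.5572, -0.0976, 0.0587]
tool_rot: [3.141, -0.0, 0.019]
contact_force: [0.0, 0.6, 0.4]
opening: 0.0005
```

Emit:
carry_out(series=[{"jaw": 0, "travel": [0, 0, 0.04], "twist": 0}, {"jaw": 0, "travel": [0, 0, 0], "twist": 0}])

```text
time: 8.12
tool_pos: [0.5571, -0.0976, 0.0562]
tool_rot: [3.141, 0.0, 0.019]
contact_force: [0.3, 0.2, 1.2]
opening: 0.0002
```

Emit:
carry_out(series=[{"jaw": 0, "travel": [0, 0, 0.04], "twist": 0}, {"jaw": 0, "travel": [0, 0, 0], "twist": 0}])

```text
time: 8.38
tool_pos: [0.5566, -0.0974, 0.0534]
tool_rot: [-3.141, 0.001, 0.019]
contact_force: [-0.6, -0.1, -0.5]
opening: 0.0006
```

Emit:
carry_out(series=[{"jaw": 0, "travel": [0, 0, 0.03], "twist": 0}, {"jaw": 0, "travel": [0, 0, 0], "twist": 0}])

```text
time: 8.62
tool_pos: [0.5569, -0.0975, 0.053]
tool_rot: [3.141, 0.0, 0.019]
contact_force: [-2.7, 0.9, 8.8]
opening: 0.0003
```

Firm stop reached. I'll lift and draw back.

Emit:
carry_out(series=[{"jaw": 0, "travel": [0, 0, -0.3], "twist": 0}, {"jaw": 0, "travel": [0, 0, -0.8], "twist": 0}, {"jaw": 0, "travel": [0, 0, -0.8], "twist": 0}, {"jaw": 0, "travel": [0, 0, -0.6], "twist": 0}, {"jaw": 0, "travel": [-0.6, 0.6, 0], "twist": 0}, {"jaw": 0, "travel": [-0.6, 0.7, 0], "twist": 0}, {"jaw": 0, "travel": [-0.6, 0.7, 0], "twist": 0}, {"jaw": 0, "travel": [-0.6, 0.7, 0], "twist": 0}])

```text
time: 9.62
tool_pos: [0.4149, -0.2633, 0.2021]
tool_rot: [3.141, -0.0, 0.02]
contact_force: [0.6, -0.3, 0.2]
opening: 0.0002
```

Emit:
carry_out(series=[{"jaw": 0, "travel": [-0.2, 0.7, 0], "twist": 0}, {"jaw": 0, "travel": [-0.2, 0.7, 0], "twist": 0}, {"jaw": 0, "travel": [0, 0, 0], "twist": 0}, {"jaw": 0, "travel": [0, 0, 0], "twist": 0}])

```text
time: 10.12
tool_pos: [0.3936, -0.3461, 0.2018]
tool_rot: [-3.141, 0.0, 0.019]
contact_force: [0.1, 0.4, 0.3]
opening: 0.0006
```

```bash
python3 - <<'E'
from h import *
f=lambda im,x0,y0:cv2.resize(im[y0:y0+100,x0:x0+150],None,fx=4,fy=3,interpolation=cv2.INTER_CUBIC)
s=robot.read_camera("side");t=robot.read_camera("top")
cv2.imwrite("pics/end.png",np.vstack([f(s,235,160),f(t,235,180)]))
o=robot.observe();print(o["time"],o["tool_pos"],o["contact_force"])
E
```

```text
10.225 [ 0.39407364 -0.34557901  0.20204546] [-0.73118941 -1.34444075  0.60651313]
```

View pics/end.png

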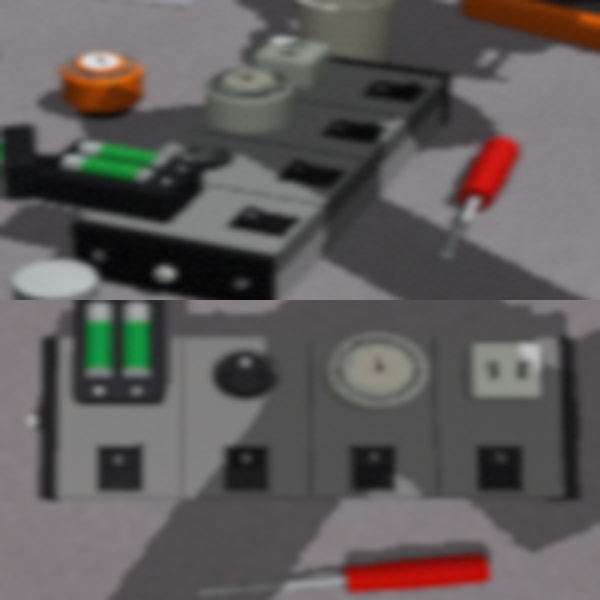

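In the side view (upper half), the timer rocker at (355,130) matches USB (395,90), which is on. The charger rocker at (262,220) matches the empty one (312,172), which is off. Everything plugged in sits as before and the hand is clear, so I'm handing in.

```bash
python3 -c "
from cell import robot
print(robot.hand_in())"
```

```text
the job is handed in; nothing more can be done
None
```

I switched the battery charger's socket off first and then the time switch's socket on, pressing each raised end lightly with the closed fingertips. I then drew the hand back and handed the job in at about 10 s; no verdict is reported.

- **Presses:** each press met the firm stop at about 53 mm height. The highest force read was 9 N, well under the 40 N limit.
- **Rockers:** before pressing the timer rocker, I saw in the side view that the charger's was off. The last pictures show charger off, timer on, phone charger on and empty socket off.
- **Other things:** the plugged-in things and the screwdriver look unmoved in the last pictures. I saw no contact with the other loose things but did not measure them again.
- **Hand:** it ended about 0.2 m above the table, clear of everything. The last force reading was about 1.6 N, close to the sensor's usual noise.

No check failed. The arm hid the charger rocker from the top camera, so I placed that press using the side view and the force readings.

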